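# Hang the second half-sole template behind the sprung keeper of the hook

## Robot

A 6-joint arm with a two-finger parallel gripper is mounted at the origin on the work surface. World frame = base frame: x ahead of the robot, y to its left, z up, the work surface at z = 0. Lengths are in mm, angles in rad, forces in N, time in s.
With the tool pointing down it reaches from about 300 to 775 mm from the base axis. Payload 14.6 kg.
Tool frame: the origin (TCP) lies midway between the tips of the shut fingers; the grasp point (between the pads) lies 19 mm behind it; z points along the fingers, y is the line along which they close (so a half turn about z gives the same grasp; the last joint's range is limited). The gripper opens to 85 mm and grips with 20 to 120 N. Pads are 22 mm wide; open, the fingers measure 114 mm over their backs; the gripper's body (76 mm by 85 mm) begins 54 mm behind the grasp point. The pads swing forward as they close: fully open they stand 13 mm farther back than shut.
Start: joints at [-1.235, 0.3, 1.521, -0, 1.321, -0.067], TCP at [215.59, -505.975, 231.281] pointing down, gripper open.
Joint ranges: [-3.03, 3.03], [-0.79, 2.21], [0.23, 2.52], [-1.04, 4.18], [0, 3.07], [-2.55, 2.55]. Speed limits (rad/s): [2.22, 2.22, 2.57, 3.14, 3.14, 3.14].

## Interface

Orientations are given as a unit quaternion [w, x, y, z].
In Python, from plant import ctrl, imaging, job, models gives the robot as it stands.
- The arm moves only by the tool move_arm, never from a script. Its argument "moves" is a list that holds one entry, the list of rows, each a list of 7 numbers: the shift along the tool's x, y, z in mm, then the turn, a rotation vector about the tool's x, y, z in degrees, then the opening in per cent of the stroke, from 0 (shut) to 100 (fully open). In form: [[[tx, ty, tz, rx, ry, rz, grip], ...]]. A call has 1 to 10 rows; each row shifts and turns the commanded pose from where the row before left it, along the tool's axes as they then stand; what a row does not reach is not made up. A row lasts 1/12 s, in which the tool goes at most 41.7 mm and 7.16 degrees, less where a joint would pass 70% of its speed; a pose out of reach is approached as far as the arm can. A call with a gripper value outside its range is refused whole. The fingers move at their own pace and stop on an object; "force" is the grip in N (left out, the last holds). Time passes only in rows, so rows that do not move let the fingers close. It gives the time, the measured TCP pose, the force, the opening and the grip force at its end, in the units of the state.
- ctrl.sense(): the state, without advancing time (a new reading comes with each control period).
- imaging.snapshot(name): name is "scene" or "top" or "wrist"; returns the picture (400x640x3 uint8, red, green, blue); there is no depth.
- imaging.camera_params(name): a dict with "fx", "fy", "cx", "cy" (pixels), "position" and "rotation" of the camera in the world; the wrist camera has in their place "T_tool_cam" (4x4, takes a point from camera to tool coordinates, whose origin is the TCP and whose axes are the flange's). Camera axes: x right, y down, z forward; pixel columns grow to the right and rows downward; lengths in mm; the calibration is good to about 2 mm. A picture is of the moment at which its call begins: read the wrist's pose just before it. camera_params takes no time and is no camera call.
- job.hand_in(): hands the job in; it is judged then, once.
Trained networks look in the newest picture that a camera, given by its name, has taken for a name from the list of things; names that differ only in an ending like _2 or _b are one class to them, and where a whole thing is asked for, a point or a joint stands for the part that bears it (a point fixed in the world has none). Each returns a list of dicts, best first, with "confidence" (0 to 1); they miss things now and then, are a little off and sometimes report something else, mostly with a low value. They report only what shows in the picture. A call takes as long as a camera call.
- models.look_for(name, camera): "box" ([centre column, centre row, width, height] in pixels, round what is visible of it).
- models.tip_of(name, camera): "location" ([column, row] in pixels: a listed point, or the origin of a listed thing).
The state is a dict: "t": time; "joint_pos": joint angles; "qvel": joint speeds; "tau": joint torques, N m; "position": TCP position; "ee_rot": TCP orientation; "ft_force": force on the tool from outside, world axes, zero at the start; "torque": the same for the moment, N m; "gripper_width": finger opening in mm; "grasp_force": force on a finger pad.
Only numpy, scipy, OpenCV 4.12 (cv2) and the standard library are available. Lean on these libraries where they do the work, as an engineer would, in place of code of your own. Each camera call takes 0.05 s, during which the arm holds its last target. There are 200 camera calls.

## Task

One half-sole template (round body, narrow foot and tab) already hangs on the hook; take its twin out of the three-slot rack and hang it on the same hook in front of the first, pushing it in past the sprung keeper so that the keeper springs upright again behind it and the template hangs freely, square across the bar and at rest. Do not dislodge or shove along the one that already hangs there, leave the two other templates in the rack, and do not disturb the other things on the bench.

Things in the scene. Friction and masses are not known exactly. Their poses are not given: they have to be found in the camera images.
- spare: Half-sole template to hang: upright aluminium plate, 8 mm thick along own x, z up, origin mid lower edge; 165 mm tall, foot 50 mm wide, round body 80 mm across centred at z 65 mm, tab 50 mm wide with flat top. Square 26 mm hole through the tab, z 109 to 135 mm; grip the solid 30 mm above it. Both faces alike. 0.13 to 0.27 kg. Stands in one of the three rack slots (own z=0 is 12 mm above the bench), facing along the rack's x.
- spare_hole (a point): Centre of the hole of the spare template, 122 mm above its lower edge and 43 mm below its top edge.
- hung: Twin of the spare half-sole template, same shape and axes, already hanging on the hook bar by the upper edge of its hole near the post; its centre plane is 12 to 30 mm in front of the post.
- hung_hole (a point): Centre of the hole of the template that hangs already.
- stand: Fixed blue hook stand, z up, origin on the bench beneath hook_seat. Base 170 x 100 x 12 mm (own x -65 to +105), post 20 x 20 mm at own x +70 to +90, 253 mm high. A round bar, diameter 8 mm, runs level from the post towards own -x (roughly to the robot), axis 235 mm above the bench, to own x -64; its end is turned up 5 mm (top of nose at 244 mm).
- hook_seat (a point): On the axis of the hook bar, 70 mm in front of the post: a good place to hang the second template. Its axes are those of the stand: x along the bar towards the post, z up. A hanging template has the centre of its hole 9 mm below the bar's axis.
- hook_tip (a point): Free end of the hook bar, at own x -62 mm, 5 mm above the bar's axis.
- keeper (a joint): Sprung tongue 10 x 3 x 21 mm on top of the bar, pivot 48 mm in front of hook_seat, 3 mm above the bar axis. 0 = upright (tip 24 mm above the axis; no hole clears it); positive = folded inwards to the post, up to 1.45 rad (tip then 27 mm in front of hook_seat). A plate pushed along the bar folds it with 1 to 3 N; it springs back to 0 once the plate is past.
- keeper_tip (a point): Upper end of the keeper's tongue.
- rack: Fixed wooden rack, z up, origin at the centre of its underside. Base 160 (x) x 90 x 12 mm; three slots at own x -50, 0 and +50 mm, each 10 mm wide between 6 mm cheeks 70 mm long (along y) whose tops are 52 mm above the bench. One template stands in each slot.
- strap: Strap template in the rack, to be left there: upright aluminium plate, 8 mm thick along own x, z up, origin mid lower edge; 160 mm tall, 50 mm wide all the way, same kind of hole near the top.
- counter: Counter template in the rack, to be left there: upright aluminium plate, 8 mm thick along own x, z up, origin mid lower edge; 150 mm tall, a rectangular body 90 mm wide from 50 to 100 mm above the lower edge, foot and tab 50 mm wide, same kind of hole near the top.
- can: White aerosol can, 66 mm across, 200 mm tall, standing between rack and stand, farther from the robot; origin at the centre of its foot.
- cone: Cone of thread, 60 mm across the foot, 115 mm tall, standing between rack and stand, nearer to the robot; origin at the centre of its foot.
- jar: Jar, 64 mm across, 75 mm tall, behind the post of the stand; origin at the centre of its foot.
- tin: Flat steel tin, 56 mm across, 30 mm tall, standing on the base plate of the stand below the hook; origin at the centre of its foot.
- wax: Wax block 50 x 80 x 28 mm lying between cone and can; origin at the centre of its underside.
- hammer: Hammer lying on the bench at the robot's right.
- driver: Screwdriver lying on the bench at the robot's left.

How it is judged (in metres and radians):
On the way, in this order (a step that is already met when the one before it is completed fails the run):
1. the spare template has been lifted clear of the rack (height (world z) of spare above 0.06 m), for 0.1 s.
2. the spare template, its hole round the bar, folds the keeper in (value of joint keeper above 0.3 rad and distance between spare_hole and hook_seat below 0.07 m), for 0.05 s.
At the end, for the whole second after the job is handed in: The spare hangs by its hole (hole centre 5-13 mm below the bar axis, within 10 mm sideways) between keeper and first template, upright to 0.15 rad, square to 0.3 rad, at rest; keeper upright (under 0.15 rad); first template still hanging upright, moved under 20 mm (x of spare_hole in the frame of hook_seat between -0.03 and 0.045 m and y of spare_hole in the frame of hook_seat between -0.01 and 0.01 m and z of spare_hole in the frame of hook_seat between -0.013 and -0.005 m and x of spare_hole in the frame of hung_hole below 0 m and angle between each of spare, hung's own z axis and vertical below 0.15 rad and angle between the x axis of spare and the x axis of stand, either way round below 0.3 rad and value of joint keeper below 0.15 rad and linear speed of each of spare, hung below 0.03 m/s and distance of hung_hole from where it was at the start of the episode below 0.02 m); the robot touches nothing.
It fails at once if the hung template is dislodged or shoved more than 25 mm (distance of hung_hole from where it was at the start of the episode above 0.025 m).
It fails at once if another template in the rack is moved more than 25 mm (distance of any of strap, counter from where it was at the start of the episode above 0.025 m).
It fails at once if the can, cone, jar, tin, wax block, hammer or screwdriver is moved more than 25 mm (distance of any of can, cone, jar, tin, wax, hammer, driver from where it was at the start of the episode above 0.025 m).
It fails at once if the can, cone, jar or tin is tipped (angle between any of can, cone, jar, tin's own z axis and vertical above 0.4 rad).
It also fails if it takes over 58 s, if anything falls off the work surface, if the arm or the gripper's body presses on something with over 40 N, if the wrist force passes 120 N, or if a joint passes its speed limit or range.

## Working session

There is one attempt and no reset: what is moved stays moved. The work goes in short steps, Python scripts to look and compute and a tool call to move; the robot and the scene stay as the last step left them, time stands still between calls to the robot, and variables do not carry over. Pictures are saved under pics/ and viewed, at most 10 in all, crops included, and the job is handed in when it is done.

Besides the shell and the picture viewer there is one more tool, called after "Request:" as name(argument=value, ...), one argument or row to a line, values as JSON. move_arm: Moves the arm, as the interface text tells. Its arguments: {"type":"object","properties":{"moves":{"type":"array","items":{"type":"array","items":{"type":"array","items":{"type":"number"}}}},"force":{"type":"number"}},"required":["moves"]}

```bash
mkdir -p pics
cat > h.py <<'E'
import numpy as np, cv2, json
from plant import ctrl, imaging, job, models
from scipy.spatial.transform import Rotation as R
def cam(n):
    p=imaging.camera_params(n); return p
def pose(n):
    p=cam(n)
    if 'T_tool_cam' in p:
        s=ctrl.sense(); q=s['ee_rot']; T=np.eye(4); T[:3,:3]=R.from_quat([q[1],q[2],q[3],q[0]]).as_matrix(); T[:3,3]=s['position']
        T=T@np.array(p['T_tool_cam']); return p,T[:3,:3],T[:3,3]
    r=np.array(p['rotation'])
    if r.shape!=(3,3): r=R.from_quat([r[1],r[2],r[3],r[0]]).as_matrix()
    return p,r,np.array(p['position'])
def ray(n,uv):
    p,r,o=pose(n); d=r@np.array([(uv[0]-p['cx'])/p['fx'],(uv[1]-p['cy'])/p['fy'],1]); return o,d/np.linalg.norm(d)
def atz(n,uv,z):
    o,d=ray(n,uv); return o+d*(z-o[2])/d[2]
def tri(rs):
    A=0;b=0
    for o,d in rs:
        M=np.eye(3)-np.outer(d,d);A=A+M;b=b+M@o
    x=np.linalg.solve(A,b); return x,[np.linalg.norm((np.eye(3)-np.outer(d,d))@(x-o)) for o,d in rs]
def proj(n,X):
    p,r,o=pose(n); c=r.T@(np.array(X)-o); return np.array([p['fx']*c[0]/c[2]+p['cx'],p['fy']*c[1]/c[2]+p['cy']])
def save(n,f):
    im=imaging.snapshot(n); cv2.imwrite('pics/'+f,im[:,:,::-1]); return im
E
python3 - <<'E'
from h import *
np.set_printoptions(precision=1,suppress=True)
save('scene','s1.png');save('top','t1.png')
for c in ['scene','top']:
    p,r,o=pose(c);print(c,p['fx'],o,r.tolist())
N=['spare_hole','hung_hole','hook_seat','hook_tip','keeper_tip','rack','strap','counter','spare','can','cone','tin','wax','stand']
for n in N:
    rs=[]
    for c in ['scene','top']:
        l=models.tip_of(n,c)
        print(n,c,[(np.round(x['location'],1).tolist(),round(x['confidence'],2)) for x in l[:3]])
        if l: rs.append(ray(c,l[0]['location']))
    if len(rs)==2: print('   ',*tri(rs))
E
```

```text
scene 416.09524402723713 [ 969.5  615.7 1227.2] [[-0.8320250051334215, 0.45018606296040875, -0.3241402467280752], [0.5546819820521945, 0.6668309240233097, -0.49765893697678976], [-0.007892377295817238, -0.5938594341108224, -0.8045301006787717]]
top 457.6155862310261 [ 259.2   12.2 1782. ] [[-0.011357632083260457, -0.9806845972730087, 0.19526578006639556], [-0.9999204051799566, 0.010065815025804174, -0.007606751778362036], [0.005494315081301049, -0.19533663260981787, -0.9807208636826508]]
spare_hole scene [([367.0, 273.6], 0.87)]
spare_hole top [([252.9, 211.1], 0.62)]
    [561.6 239.8 131.9] [np.float64(1.7136839017181082), np.float64(1.7136839017179466)]
hung_hole scene [([265.8, 156.9], 0.81), ([292.6, 133.6], 0.2)]
hung_hole top [([386.6, 190.1], 0.74), ([318.8, 219.6], 0.42)]
    [ 614.6 -238.3  226.4] [np.float64(2.2208227973320724), np.float64(2.2208227973320516)]
hook_seat scene [([278.5, 145.8], 0.83)]
hook_seat top [([389.1, 203.3], 0.84)]
    [ 563.6 -241.8  245.1] [np.float64(1.8542925048476038), np.float64(1.85429250484758)]
hook_tip scene [([290.6, 140.1], 0.66), ([273.3
[... 1233 characters left out ...]
.06982783773662425), np.float64(0.06982783773670838)]
tin scene [([287.4, 186.6], 0.61), ([367.4, 270.8], 0.59), ([273.0, 137.4], 0.58)]
tin top [([380.4, 219.5], 0.43)]
    [ 545.7 -243.8   15.6] [np.float64(3.2930540087192948), np.float64(3.2930540087194036)]
wax scene [([348.7, 297.5], 0.68), ([322.7, 234.4], 0.63), ([268.4, 156.6], 0.42)]
wax top [([181.3, 238.9], 0.71), ([319.8, 220.5], 0.68)]
    [563.3 381.6 247.8] [np.float64(142.21531317294043), np.float64(142.21531317294043)]
stand scene [([283.7, 192.3], 0.83), ([288.7, 187.4], 0.66)]
stand top [([380.7, 217.7], 0.77), ([376.2, 177.2], 0.38)]
    [ 559.1 -250.7  -17.3] [np.float64(4.425980270132344), np.float64(4.425980270132633)]
```

Run:
```python
from h import *
s=cv2.imread('pics/s1.png');t=cv2.imread('pics/t1.png')
a=cv2.resize(s[240:325,310:430],(800,567),interpolation=3)[:, :400*2]
b=cv2.resize(t[150:300,220:420],(400,300),interpolation=3)
c=cv2.resize(s[110:210,230:330],(400,300),interpolation=3)
o=np.vstack([np.hstack([cv2.resize(a,(400,300)),c]),np.hstack([b,cv2.resize(t[180:240,360:420],(400,300),interpolation=3)])])
cv2.imwrite('pics/c1.png',o)
p=cam('wrist');print(p)
```

```text
{'fx': 350.75543479812126, 'fy': 350.75543479812126, 'cx': 319.7845791182622, 'cy': 200.18770870198077, 'T_tool_cam': array([[ 5.62862436e-04, -9.61422367e-01, -2.75075835e-01,
         7.09946604e+01],
       [ 9.99999640e-01,  3.66693944e-04,  7.64569068e-04,
         7.05180075e-01],
       [-6.34205160e-04, -2.75076167e-01,  9.61422228e-01,
        -1.41880984e+02],
       [ 0.00000000e+00,  0.00000000e+00,  0.00000000e+00,
         1.00000000e+00]])}
```

View pics/c1.png

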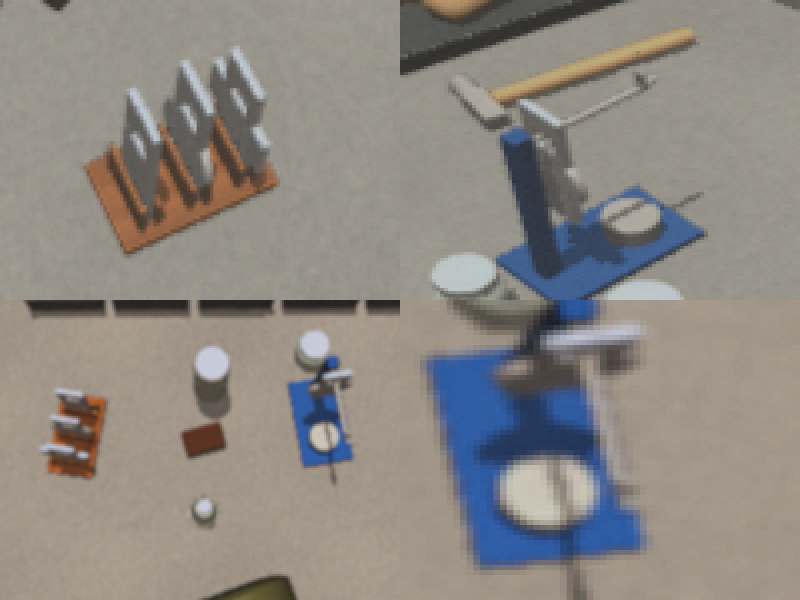

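```bash
cat >> h.py <<'E'
def down(yaw):  # tool down, tool y along (cos yaw, sin yaw)
    y=np.array([np.cos(yaw),np.sin(yaw),0]);z=np.array([0,0,-1.]);return np.stack([np.cross(y,z),y,z],1)
def cur():
    s=ctrl.sense();q=s['ee_rot'];return np.array(s['position']),R.from_quat([q[1],q[2],q[3],q[0]]).as_matrix()
def plan(wps,grip,vmax=40,wmax=7,p=None,M=None):
    if p is None: p,M=cur()
    rows=[]
    for tp,tM in wps:
        n=int(max(1,np.ceil(np.linalg.norm(tp-p)/vmax),np.ceil(np.degrees(R.from_matrix(M.T@tM).magnitude())/wmax)))
        p0=p
        for k in range(1,n+1):
            d=np.round(M.T@(p0+(np.array(tp)-p0)*k/n-p)).astype(int)
            w=R.from_matrix(M.T@tM).as_rotvec(degrees=True)/(n-k+1); w=np.round(w,1)
            p=p+M@d; M=M@R.from_rotvec(w,degrees=True).as_matrix(); rows.append(d.tolist()+w.tolist()+[grip])
    for i in range(0,len(rows),10): print(json.dumps([rows[i:i+10]]).replace('.0,',',').replace(' ',''))
    print('end',p); return p,M
E
python3 - <<'E'
from h import *
p,M=cur();print(p,M.round(2).tolist())
for yw in (-.165,-.165+np.pi): print(yw,np.degrees(R.from_matrix(M.T@down(yw)).as_rotvec()))
yw=-.165
D=down(yw) if R.from_matrix(M.T@down(yw)).magnitude()<1.6 else down(yw+np.pi)
# camera looks at ~ tool x offset: put camera axis over rack
c=np.array([561,240,0])
off=D@np.array([71-.286*300,0,0]); print(off)
plan([(np.array([260,-400,400]),M),(np.array([561,240,400])-off,D)],40)
E
```

```text
[ 215.59534624 -505.96708827  231.2889931 ] [[0.92, 0.39, -0.0], [0.39, -0.92, -0.0], [-0.0, 0.0, -1.0]]
-0.165 [ 1.95236415e-04  1.37335484e-03 -5.74673415e+01]
2.976592653589793 [ 1.60542722e-03 -2.28227873e-04  1.22532658e+02]
[ -2.4309345  -14.59899166   0.        ]
[[[14,-13,-28,0,0,0,40],[13,-14,-28,0,0,0,40],[14,-13,-28,0,0,0,40],[14,-13,-28,0,0,0,40],[14,-14,-29,0,0,0,40],[13,-13,-28,0,0,0,40],[28,-25,0,0,0,-3,40],[30,-24,0,0,0,-3,40],[30,-23,0,0,0,-3,40],[32,-20,0,0,0,-3,40]]]
[[[33,-19,0,0,0,-3,40],[34,-18,0,0,0,-3,40],[35,-15,0,-0,0,-3,40],[35,-14,0,-0,0,-3,40],[36,-12,0,-0,0,-3,40],[37,-9,0,-0,0,-3,40],[37,-8,0,-0,0,-3.1,40],[38,-6,0,-0,0,-3,40],[38,-4,0,-0,0,-3.1,40],[37,-2,0,-0,0,-3,40]]]
[[[38,0,0,-0,0,-3.1,40],[38,2,0,-0,0,-3,40],[38,4,0,-0,0,-3.1,40],[38,7,0,-0,0,-3,40],[37,8,0,-0,0,-3.1,40]]]
end [563.70546147 254.79722761 400.26966605]
```

Request:
move_arm(
  moves=[
    [[14,-13,-28,0,0,0,40],[13,-14,-28,0,0,0,40],[14,-13,-28,0,0,0,40],[14,-13,-28,0,0,0,40],[14,-14,-29,0,0,0,40],[13,-13,-28,0,0,0,40],[28,-25,0,0,0,-3,40],[30,-24,0,0,0,-3,40],[30,-23,0,0,0,-3,40],[32,-20,0,0,0,-3,40]],
  ],
)

```text
t: 2.33
position: [323.7, -261.2, 400.5]
ee_rot: [0.0, 0.953, 0.302, 0.0]
ft_force: [0.7, -1.0, -0.7]
gripper_width: 34.5
grasp_force: 0.0
```

Request:
move_arm(
  moves=[
    [[33,-19,0,0,0,-3,40],[34,-18,0,0,0,-3,40],[35,-15,0,0,0,-3,40],[35,-14,0,0,0,-3,40],[36,-12,0,0,0,-3,40],[37,-9,0,0,0,-3,40],[37,-8,0,0,0,-3.1,40],[38,-6,0,0,0,-3,40],[38,-4,0,0,0,-3.1,40],[37,-2,0,0,0,-3,40]],
  ],
)

```text
t: 3.17
position: [483.6, 84.0, 400.4]
ee_rot: [0.0, 0.841, 0.541, 0.0]
ft_force: [0.8, -0.5, -0.2]
gripper_width: 34.2
grasp_force: 0.0
```

Request:
move_arm(
  moves=[
    [[38,0,0,0,0,-3.1,40],[38,2,0,0,0,-3,40],[38,4,0,0,0,-3.1,40],[38,7,0,0,0,-3,40],[37,8,0,0,0,-3.1,40],[0,0,0,0,0,0,40],[0,0,0,0,0,0,40]],
  ],
)

```text
t: 3.75
position: [564.0, 256.2, 398.5]
ee_rot: [-0.0, 0.762, 0.647, -0.001]
ft_force: [0.4, -0.9, -0.1]
gripper_width: 34.4
grasp_force: 0.0
```

Run:
```python
from h import *
np.set_printoptions(precision=1,suppress=True)
print(cur()[0]); save('wrist','w1.png')
for n in ['spare_hole','strap','counter','rack']:
    print(n,[(x['location'],x['confidence']) for x in models.tip_of(n,'wrist')[:2]],[(x['box'],x['confidence']) for x in models.look_for(n,'wrist')[:2]])
```

```text
[564.  256.2 398.5]
spare_hole [] [([318.5, 174.7, 8.7, 71.3], 0.78)]
strap [([350.3, 156.8], 0.83)] [([359.4, 177.7, 17.2, 65.6], 0.85), ([336.9, 305.9, 46.8, 50.0], 0.65)]
counter [([285.4, 159.7], 0.94)] [([278.6, 172.2, 22.6, 76.2], 0.8)]
rack [([318.6, 160.2], 0.94)] [([319.0, 162.7, 108.8, 63.0], 0.89)]
```

View pics/w1.png

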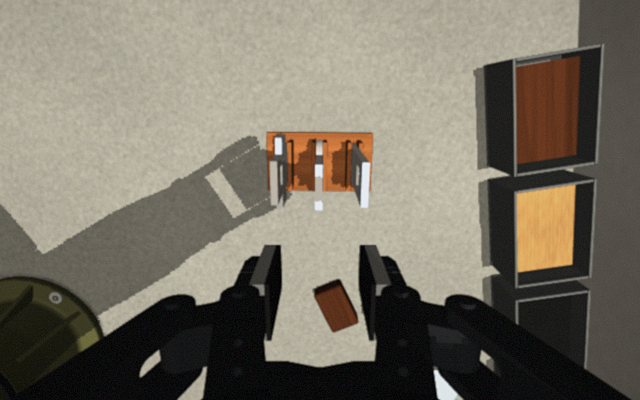

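Run:
```python
from h import *
np.set_printoptions(precision=1,suppress=True)
for X in [(561.6,265,177),(561.6,215,177),(561.6,240,177),(561.6,280,77),(561.6,262,12),(561.6,200,77)]: print(X,proj('wrist',X))
im=cv2.imread('pics/w1.png')
cv2.imwrite('pics/c2.png',cv2.resize(im[120:220,255:385],(780,600),interpolation=2))
g=cv2.cvtColor(im,6).astype(int)
for r in range(134,214,4): print(r,g[r,308:330])
```

```text
(561.6, 265, 177) [314.5 158.8]
(561.6, 215, 177) [322.3 203.8]
(561.6, 240, 177) [318.5 181.7]
(561.6, 280, 77) [313.6 135.2]
(561.6, 262, 12) [316.3 143. ]
(561.6, 200, 77) [323.4 193.4]
134 [130 131 128 130 128 129 132 134 131 128 131 129 126 127 130 131 130 129
 129 126 130 127]
138 [129 123 115 120 116 116 107  96 115 133 133 133 132 131 138 129 127 130
 130 134 134 135]
142 [ 82  71  76  66  54  51  42  58 105 140 149 150 149 143 113  92  84  79
  90 113 131 137]
146 [ 76  83  82  72  68  78  66  88 163 193 197 191 195 187 154 135 132 133
 129 121 132 144]
150 [ 78  82  79  71  70  75  63  90 186 218 217 213 218 213 172 138 131 132
 126 120 133 145]
154 [ 78  77  71  71  70  78  64  90 171 203 204 204 203 195 153 130 131 132
 128 116 122 131]
158 [ 68  73  70  64  75  76  69  68  78  79  86  80  84  78  75 114 133 133
 132 130 133 133]
162 [ 78  80  74  72  76  73  72  71  79  77  77  79  77  70  74 115 131 135
 140 139 144 142]
166 [ 82  77  79  74  75  69 116 213 238 238 238 236 237 236 206 160 134 132
 132 139 139 140]
170 [ 83  79  76  72  73  69 116 211 237 237 232 232 236
[... 288 characters left out ...]
7 145 132 138 132
 120 117 124 126]
186 [ 66  68  67  64  71  68  97 158 178 181 179 177 180 177 146 139 139 127
 119 115 121 126]
190 [111 102  98 103  95  88 107 154 175 184 179 179 180 176 149 138 141 133
 126 124 128 133]
194 [177 180 178 177 174 178 181 178 179 177 180 178 181 177 175 177 174 173
 176 175 174 176]
198 [181 179 175 171 164 167 172 176 179 176 177 180 177 178 180 178 183 181
 177 179 180 182]
202 [175 168 172 167 168 178 195 222 233 233 233 234 236 218 191 179 172 174
 177 178 177 169]
206 [175 176 177 179 173 177 193 227 234 233 234 234 234 232 214 187 177 175
 180 182 188 184]
210 [177 175 175 172 176 175 179 196 206 207 208 209 210 208 195 178 176 174
 178 178 183 178]
```

View pics/c2.png

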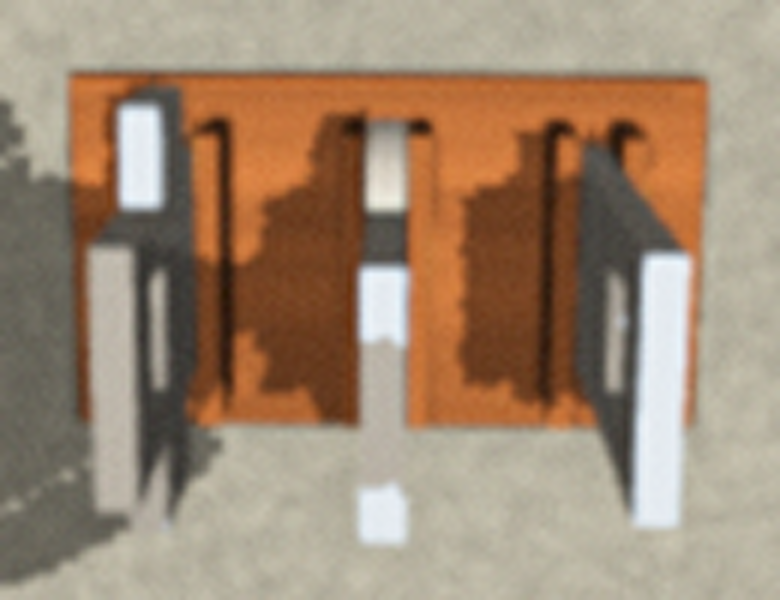

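Run:
```python
from h import *
np.set_printoptions(precision=2,suppress=True)
a=atz('wrist',(319,164.2),177);b=atz('wrist',(319,210.6),177);c=(a+b)/2
print(a,b,c,np.linalg.norm(a-b),np.arctan2(*(a-b)[[1,0]])-np.pi/2)
p,M=cur();print(np.degrees(R.from_matrix(M.T@down(-.165)).as_rotvec()))
D=down(-.165)
e=plan([(np.array([c[0],c[1],200]),D),(np.array([c[0],c[1],149]),D)],40,vmax=30)
print([round(float(x),1) for x in proj('scene',[c[0],c[1],177])])
```

```text
[565.26 258.54 177.  ] [556.82 207.94 177.  ] [561.04 233.24 177.  ] 51.290155328964545 -0.16526358087935056
[ 0.04 -0.02 -0.01]
[[[-3,0,29,0,-0,-0,40],[-3,0,28,0,-0,-0,40],[-3,0,29,0,-0,-0,40],[-3,0,29,0,-0,-0,40],[-3,1,28,0,-0,-0,40],[-3,0,29,0,-0,-0,40],[-3,0,29,0,-0,-0,40],[0,0,25,0,-0,-0,40],[0,0,26,0,-0,-0,40]]]
end [561.33 233.42 148.8 ]
[367.7, 264.6]
```

Request:
move_arm(
  moves=[
    [[-3,0,29,0,0,0,40],[-3,0,28,0,0,0,40],[-3,0,29,0,0,0,40],[-3,0,29,0,0,0,40],[-3,1,28,0,0,0,40],[-3,0,29,0,0,0,40],[-3,0,29,0,0,0,40],[0,0,0,0,0,0,40],[0,0,0,0,0,0,40]],
  ],
)

```text
t: 4.95
position: [561.0, 233.7, 199.3]
ee_rot: [-0.0, 0.763, 0.647, -0.001]
ft_force: [-0.2, 0.2, 1.2]
gripper_width: 34.2
grasp_force: 0.0
```

Run:
```python
from h import *
print(cur()[0]); save('wrist','w2.png'); print(proj('wrist',[561.04,233.24,177]))
```

```text
[561.0474065  233.65406723 199.27620822]
[315.78221156 243.97274358]
```

View pics/w2.png

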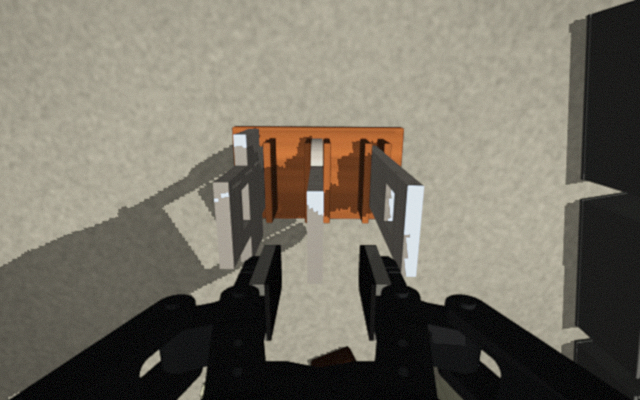

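Request:
move_arm(
  moves=[
    [[0,-1,25,0,0,0,40],[0,0,26,0,0,0,40],[0,0,0,0,0,0,40],[0,0,0,0,0,0,2],[0,0,0,0,0,0,2],[0,0,0,0,0,0,2],[0,0,0,0,0,0,2],[0,0,0,0,0,0,2]],
  ],
  force=60,
)

```text
t: 5.67
position: [560.9, 234.6, 151.2]
ee_rot: [0.0, 0.763, 0.647, 0.002]
ft_force: [-3.8, 0.7, 7.9]
gripper_width: 7.0
grasp_force: 59.7
```

Request:
move_arm(
  moves=[
    [[0,0,-10,0,0,0,2],[0,0,-20,0,0,0,2],[0,0,-30,0,0,0,2],[0,0,-35,0,0,0,2],[0,0,-35,0,0,0,2],[0,0,-35,0,0,0,2],[0,0,-35,0,0,0,2],[0,0,-35,0,0,0,2],[0,0,-35,0,0,0,2]],
  ],
)

```text
t: 6.42
position: [559.5, 233.7, 422.2]
ee_rot: [0.0, 0.763, 0.647, 0.001]
ft_force: [0.8, -0.2, -1.8]
gripper_width: 6.9
grasp_force: 59.0
```

Run:
```python
from h import *
np.set_printoptions(precision=1,suppress=True)
print(cur()[0]); save('wrist','w3.png'); save('scene','s3.png'); save('top','t3.png')
l=[models.tip_of('spare_hole',c) for c in('scene','top')]; print(l)
rs=[ray(c,x[0]['location']) for c,x in zip(('scene','top'),l) if x]
if len(rs)==2: x=tri(rs);print(x, cur()[1].T@(x[0]-cur()[0]))
s=cv2.imread('pics/s3.png');w=cv2.imread('pics/w3.png')
u=proj('scene',cur()[0]).astype(int);print(u)
a=s[max(0,u[1]-40):u[1]+60,u[0]-60:u[0]+60]
cv2.imwrite('pics/c3.png',np.hstack([cv2.resize(a,(400,400),interpolation=2),cv2.resize(w[130:390,190:450],(400,400))]))
```

```text
[559.5 233.7 422.2]
[[{'location': [450.2, 353.2], 'confidence': 0.67}, {'location': [379.2, 218.0], 'confidence': 0.61}, {'location': [265.6, 154.8], 'confidence': 0.32}], [{'location': [241.0, 196.5], 'confidence': 0.59}]]
(array([571.8, 412. , 125.7]), [np.float64(132.56727922007184), np.float64(132.56727922007187)]) [177.6 -17.5 292.7]
[377 216]
```

View pics/c3.png

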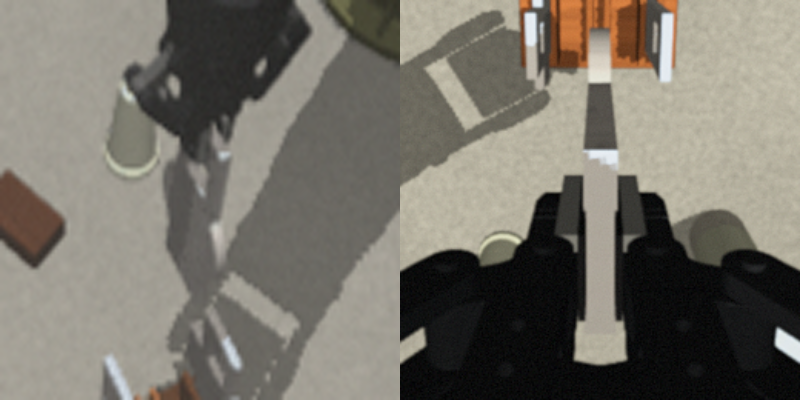

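Run:
```python
from h import *
np.set_printoptions(precision=1,suppress=True)
p,M=cur()
for v in (227.5,365): 
    X=atz('wrist',(320,v),p[2]+26);print(M.T@(X-p))
x=tri([ray('scene',(379.2,218)),ray('top',(241,196.5))]);print(x,M.T@(x[0]-p))
# carry plan: over, high, then approach front of hook
D0=M; D=down(0.17)
a=np.array([530,100,425.]);
f=np.array([np.cos(.17),np.sin(.17),0]); seat=np.array([563,-241,0])
plan([(np.array([500,60,425]),D0),(seat-f*125+np.array([0,0,425]),D)],2,vmax=32,p=p,M=M)
```

```text
[ 26.7   1.5 -26. ]
[-31.5   1.5 -26. ]
(array([555.4, 238.4, 413.4]), [np.float64(0.9370431545386905), np.float64(0.9370431545386178)]) [ 3.7 -5.3  4.9]
[[[-30,-5,-1,0,0,0,2],[-30,-5,-1,0,0,0,2],[-31,-5,-1,0,0,0,2],[-30,-5,-1,0,0,0,2],[-30,-6,-2,0,0,0,2],[-30,-5,-1,0,0,0,2],[-30,-1,0,-0,0,-1.7,2],[-30,-1,0,-0,0,-1.7,2],[-29,-2,0,-0,0,-1.8,2],[-30,-4,0,-0,0,-1.7,2]]]
[[[-30,-4,0,-0,0,-1.8,2],[-29,-5,0,-0,0,-1.7,2],[-29,-6,0,-0,0,-1.8,2],[-29,-7,0,-0,0,-1.7,2],[-29,-7,0,-0,0,-1.8,2],[-29,-9,0,-0,0,-1.7,2],[-28,-10,0,-0,0,-1.8,2]]]
end [ 439.4 -262.3  425.4]
```

Request:
move_arm(
  moves=[
    [[-20,-3,-1,0,0,0,2],[-30,-5,-1,0,0,0,2],[-31,-5,-1,0,0,0,2],[-30,-5,-1,0,0,0,2],[-30,-6,-2,0,0,0,2],[-30,-5,-1,0,0,0,2],[-30,-1,0,0,0,-1.7,2],[-30,-1,0,0,0,-1.7,2],[-29,-2,0,0,0,-1.8,2],[-30,-4,0,0,0,-1.7,2]],
  ],
)

```text
t: 7.5
position: [480.7, -48.4, 424.3]
ee_rot: [-0.001, 0.722, 0.692, -0.001]
ft_force: [0.7, -0.3, -1.4]
gripper_width: 7.2
grasp_force: 59.0
```

Request:
move_arm(
  moves=[
    [[-30,-4,0,0,0,-1.8,2],[-29,-5,0,0,0,-1.7,2],[-29,-6,0,0,0,-1.8,2],[-29,-7,0,0,0,-1.7,2],[-29,-7,0,0,0,-1.8,2],[-29,-9,0,0,0,-1.7,2],[-28,-10,0,0,0,-1.8,2],[-10,-2,0,0,0,0,2],[0,0,0,0,0,0,2],[0,0,0,0,0,0,2]],
  ],
)

```text
t: 8.33
position: [442.9, -262.7, 424.5]
ee_rot: [-0.001, 0.645, 0.764, 0.0]
ft_force: [-0.3, 0.7, -2.2]
gripper_width: 7.0
grasp_force: 58.9
```

Run:
```python
from h import *
print(cur()[0]); save('wrist','w4.png')
for n in ['hung_hole','hook_tip','keeper_tip','hook_seat','stand']:
    print(n,[(np.round(x['location'],1).tolist(),round(x['confidence'],2)) for x in models.tip_of(n,'wrist')[:2]])
```

```text
[ 442.86798665 -262.70415317  424.45865393]
hung_hole [([494.5, 177.0], 0.67)]
hook_tip [([384.6, 175.5], 0.8)]
keeper_tip [([400.2, 186.5], 0.61)]
hook_seat [([446.2, 180.8], 0.55)]
stand [([395.9, 148.5], 0.74)]
```

View pics/w4.png

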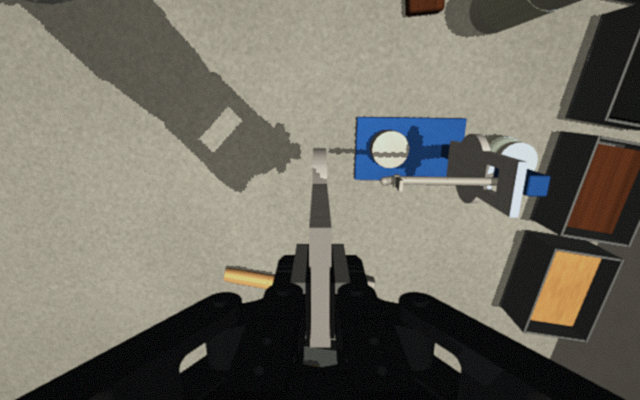

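Run:
```python
from h import *
np.set_printoptions(precision=1,suppress=True)
im=cv2.imread('pics/w4.png')
cv2.imwrite('pics/c4.png',cv2.resize(im[105:225,350:560],(798,456),interpolation=2))
g=cv2.cvtColor(im,6).astype(int)
for c in range(405,445,6)  : print(c,g[172:194,c])
```

```text
405 [ 66  72  80  76  90 124 157 193 214 200 180 152 140 154 160 166 165 167
 166 166 166 167]
411 [ 44  44  42  51  84 131 171 191 210 200 182 161 151 154 162 156 164 162
 156 163 158 162]
417 [ 85  87  85  83  94 131 161 192 205 203 186 156 142 155 160 154 167 165
 163 164 167 166]
423 [ 86  93  86  82  88 128 164 186 204 203 186 162 147 165 165 165 168 171
 171 169 165 170]
429 [ 87  88  84  88  96 127 162 187 202 203 184 162 134 136 159 160 160 158
 159 160 166 165]
435 [ 91  85  88  89  94 123 157 188 201 206 190 163 142 143 160 166 168 170
 168 170 166 168]
441 [ 89  86  85  81  94 115 153 182 200 207 188 168 147 148 172 166 164 159
 165 162 168 168]
```

View pics/c4.png

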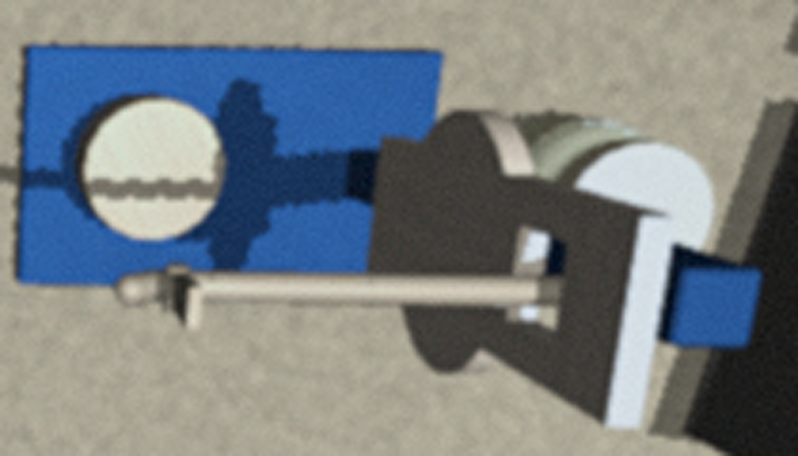

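Run:
```python
from h import *
np.set_printoptions(precision=2,suppress=True)
W=lambda x,y,z: atz('wrist',(350+x/3.8,105+y/3.8),z)
p,M=cur()
b1,b2=W(220,287,235),W(500,291,235);tip=W(120,287,240)
post=W(714,307,253)
e1,e2=W(27,45,12),W(442,52,12);e3=W(20,283,12)
an=lambda d:np.arctan2(d[1],d[0])
print('bar',b1,b2,an(b2-b1),'tip',tip,'post',post,an(post-tip),'base',an(e2-e1),an(e3-e1)+np.pi/2,np.linalg.norm(e2-e1),np.linalg.norm(e1-e3))
h1,h2=W(655,217,269),W(623,427,269);print('hung',h1,h2,(h1+h2)/2,np.linalg.norm(h1-h2),an(h1-h2)-np.pi/2)
print('tool yaw',an(M[:,1]))
yw=(an(b2-b1)+an(post-tip)+an(e2-e1))/3;f=np.array([np.cos(yw),np.sin(yw),0])
print('from post seat',post-80*f,'from tip',tip+62*f,'yaw',yw, 'dist',(post-tip)@f)
print('tool frame: tip',M.T@(tip-p),'b1',M.T@(b1-p),'b2',M.T@(b2-p),'post',M.T@(post-p))
print('ends in base', e1,e3)
```

```text
bar [ 529.92 -253.25  235.  ] [ 600.69 -242.01  235.  ] 0.1575170186252956 tip [ 503.67 -256.66  240.  ] post [ 643.92 -234.32  253.  ] 0.1579693313177334 base 0.15582485481901578 0.17144616967215764 168.79439128288303 98.8095655359622
hung [ 612.9  -214.54  269.  ] [ 621.9  -263.79  269.  ] [ 617.4  -239.17  269.  ] 50.06267787151893 0.18068539327829503
tool yaw 0.17170913940500515
from post seat [ 564.9  -246.84  253.  ] from tip [ 564.91 -246.96  240.  ] yaw 0.1571037349206816 dist 142.01509542123915
tool frame: tip [ -4.95  60.5  185.45] b1 [ -6.07  86.94 190.45] b2 [ -7.09 158.59 190.47] post [ -6.9  202.5  172.47]
ends in base [ 493.99 -208.93   12.  ] [ 510.85 -306.29   12.  ]
```

Run:
```python
from h import *
np.set_printoptions(precision=2,suppress=True)
p,M=cur()
for z in (22,26,30):
  print(z,[ (M.T@(atz('wrist',(320,v),p[2]+z)-p)).round(1) for v in (227.5,346.5)])
im=cv2.imread('pics/w4.png');g=cv2.cvtColor(im,6).astype(int)
print(g[140:370:2,316:325].mean(1).round())
cv2.imwrite('pics/c5.png',cv2.resize(im[130:380,270:370],(320,800//1),interpolation=2)[:600*0+800])
```

```text
22 [array([ 24.7,   1.4, -22. ]), array([-26.5,   1.5, -22. ])]
26 [array([ 26.2,   1.4, -26. ]), array([-23.3,   1.4, -26. ])]
30 [array([ 27.7,   1.4, -30. ]), array([-20.1,   1.4, -30. ])]
[165. 165. 167. 165. 107.  95. 116. 131. 144. 154. 162. 167. 174. 185.
 189. 192. 185. 166. 171. 148. 134. 134.  77.  67.  68.  71.  71.  71.
  69.  70.  70.  69.  69.  68.  69.  69.  71.  70.  66.  66.  70.  68.
  68.  71. 138. 154. 154. 154. 153. 153. 154. 155. 153. 153. 153. 154.
 152. 153. 152. 152. 152. 151. 153. 152. 152. 153. 153. 153. 152. 152.
 151. 151. 151. 151. 153. 153. 151. 152. 152. 152. 152. 152. 151. 152.
 152. 152. 150. 152. 150. 151. 151. 152. 151. 152. 152. 152. 150. 150.
 151. 150. 149. 150. 150. 140.  55.  74.  73.  72.  73.  73.  71.  64.
  60.  46.   9.]
```

```bash
cat >> h.py <<'E'
YW=0.158;F=np.array([np.cos(YW),np.sin(YW),0]);SEAT=np.array([564.9,-246.9,235.]);DS=down(YW)
def tcp(s,dz,dy=0): return SEAT+F*(s+dz*0)+np.array([0,0,dz])+DS[:,0]*dy-DS@np.array([1.5,1.4,17])
E
python3 - <<'E'
from h import *
p,M=cur()
p,M=plan([(tcp(-105,150),DS),(tcp(-105,3),DS)],2,vmax=30)
p,M=plan([(tcp(-75,3),DS)],2,vmax=10,p=p,M=M)
p,M=plan([(tcp(5,3),DS)],2,vmax=8,p=p,M=M)
E
```

```text
[[[-6,16,23,0,0,0.8,2],[0,0,29,0,0,-0,2],[0,0,30,0,0,-0,2],[0,0,29,0,0,-0,2],[0,0,30,0,0,-0,2],[0,0,29,0,0,-0,2]]]
end [ 460.00292432 -265.30200921  255.4400682 ]
[[[0,8,0,0,0,-0,2],[0,7,0,0,0,-0,2],[0,8,0,0,0,-0,2],[0,7,0,0,0,-0,2]]]
end [ 489.63043778 -260.58921651  255.44567334]
[[[0,7,0,0,0,-0,2],[0,8,0,0,0,-0,2],[0,7,0,0,0,-0,2],[0,7,0,0,0,-0,2],[0,7,0,0,0,-0,2],[0,8,0,0,0,-0,2],[0,7,0,0,0,-0,2],[0,7,0,0,0,-0,2],[0,8,0,0,0,-0,2],[0,7,0,0,0,-0,2]]]
[[[0,7,0,0,0,-0,2]]]
end [ 568.63714033 -248.02176933  255.46062035]
```

Request:
move_arm(
  moves=[
    [[-6,16,23,0,0,0.8,2],[0,0,29,0,0,0,2],[0,0,30,0,0,0,2],[0,0,29,0,0,0,2],[0,0,30,0,0,0,2],[0,0,29,0,0,0,2],[0,0,0,0,0,0,2],[0,0,0,0,0,0,2]],
  ],
)

```text
t: 9.3
position: [459.7, -265.6, 255.3]
ee_rot: [-0.001, 0.649, 0.76, -0.0]
ft_force: [-0.5, -0.4, -0.9]
gripper_width: 7.1
grasp_force: 59.0
```

Run:
```python
from h import *
p,M=cur();print(p,np.degrees(R.from_matrix(M.T@DS).as_rotvec()).round(2)); save('wrist','w5.png');save('scene','s5.png')
w=cv2.imread('pics/w5.png');s=cv2.imread('pics/s5.png');u=proj('scene',p).astype(int)
y0=max(0,u[1]-35);x0=u[0]-50
print(x0,y0)
cv2.imwrite('pics/c6.png',np.hstack([w[:, 240:],cv2.resize(s[y0:y0+80,x0:x0+80],(400,400),interpolation=2)]))
```

```text
[ 459.71579186 -265.64388596  255.32574127] [-0.07 -0.07 -0.05]
252 91
```

View pics/c6.png

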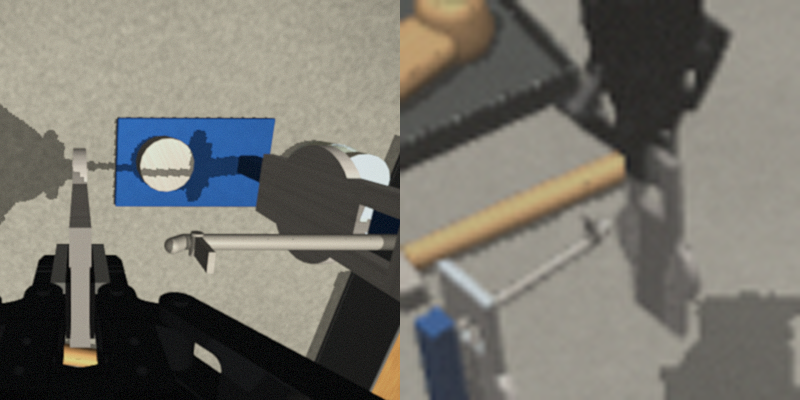

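Run:
```python
from h import *
np.set_printoptions(precision=2,suppress=True)
p,M=cur()
g=cv2.cvtColor(cv2.imread('pics/w5.png'),6).astype(int)
for c in (460,500,540,580): print(c,g[230:256,c], (M.T@(atz('wrist',(c,242),235)-p)))
print('tip',M.T@(atz('wrist',(407,243.5),240)-p),'px per mm',proj('wrist',p+M@np.array([1.5,100,20])))
```

```text
460 [168 170 169 139  89  94 128 147 165 174 189 200 206 213 206 196 187 181
 160 153 161 169 167 167 172 170] [ 0.25 72.27 22.71]
500 [170 171 168 143  87  96 122 145 158 174 184 197 203 206 205 198 187 181
 160 151 155 168 168 171 172 179] [ 0.24 92.52 22.75]
540 [ 65  63  61  59  64  95 121 143 159 172 183 191 198 201 198 193 187 180
 165 131  81  62  61  59  65  61] [  0.23 112.79  22.8 ]
580 [ 63  61  59  58  66  85 118 140 154 167 179 187 192 197 198 193 190 177
 165 132  78  61  63  65  62  58] [  0.22 133.07  22.84]
tip [ 1.58 44.17 17.65] px per mm [518.13 241.82]
```

Request:
move_arm(
  moves=[
    [[-1,8,0,0,0,0,2],[0,7,0,0,0,0,2],[0,8,0,0,0,0,2],[0,7,0,0,0,0,2],[0,7,0,0,0,0,2],[0,7,0,0,0,0,2],[0,7,0,0,0,0,2]],
  ],
)

```text
t: 9.98
position: [511.0, -258.9, 255.2]
ee_rot: [-0.0, 0.65, 0.76, -0.0]
ft_force: [-1.7, -0.3, -2.7]
gripper_width: 6.9
grasp_force: 60.7
```

Run:
```python
from h import *
p,M=cur();print(p,M.T@(p-tcp(0,3))); save('wrist','w6.png');save('scene','s6.png')
w=cv2.imread('pics/w6.png');s=cv2.imread('pics/s6.png');u=proj('scene',p).astype(int)
y0=max(0,u[1]-35);x0=u[0]-40
cv2.imwrite('pics/c7.png',np.hstack([cv2.resize(w[180:340,280:440],(400,400)),cv2.resize(s[y0:y0+80,x0:x0+80],(400,400),interpolation=2)]))
```

```text
[ 510.95721974 -258.91047136  255.16983257] [ -1.9351663  -53.75851943  -0.14412523]
```

View pics/c7.png

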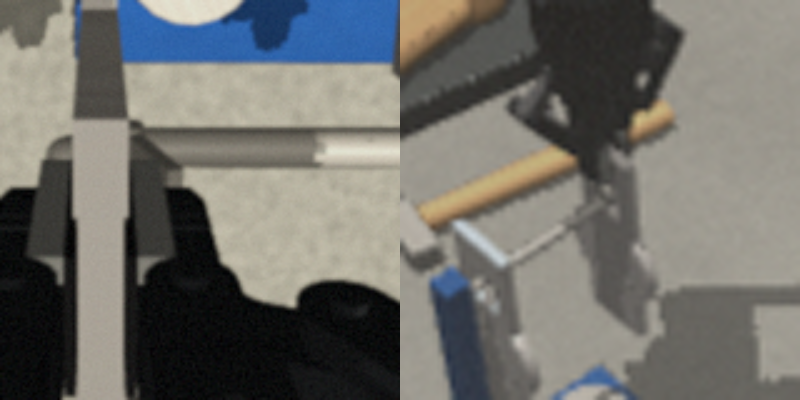

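Nose tip shows behind the plate (crop 55,150) and bar ahead of it, so the bar is through the hole; continue past the keeper.

Request:
move_arm(
  moves=[
    [[0,5,0,0,0,0,2],[0,5,0,0,0,0,2],[0,5,0,0,0,0,2],[0,5,0,0,0,0,2],[0,5,0,0,0,0,2],[0,5,0,0,0,0,2]],
  ],
)

```text
t: 10.58
position: [540.5, -254.3, 255.3]
ee_rot: [0.0, 0.65, 0.76, 0.0]
ft_force: [0.2, -0.2, -1.1]
gripper_width: 6.9
grasp_force: 59.1
```

Request:
move_arm(
  moves=[
    [[0,5,0,0,0,0,2],[0,6,0,0,0,0,2],[0,6,0,0,0,0,2],[0,6,0,0,0,0,2],[0,6,0,0,0,0,2],[0,0,0,0,0,0,2],[0,0,0,0,0,0,2]],
  ],
)

```text
t: 11.17
position: [568.8, -249.8, 255.0]
ee_rot: [-0.0, 0.649, 0.76, -0.0]
ft_force: [0.2, -0.2, -2.1]
gripper_width: 7.1
grasp_force: 59.0
```

Run:
```python
from h import *
p,M=cur();print(p,M.T@(p-tcp(0,3))); save('wrist','w7.png')
w=cv2.imread('pics/w7.png')
cv2.imwrite('pics/c8.png',cv2.resize(w[170:330,220:480],(780,480),interpolation=2))
```

```text
[ 568.77163464 -249.76937317  255.02599964] [-1.9382631   4.77377073 -0.02770623]
```

View pics/c8.png

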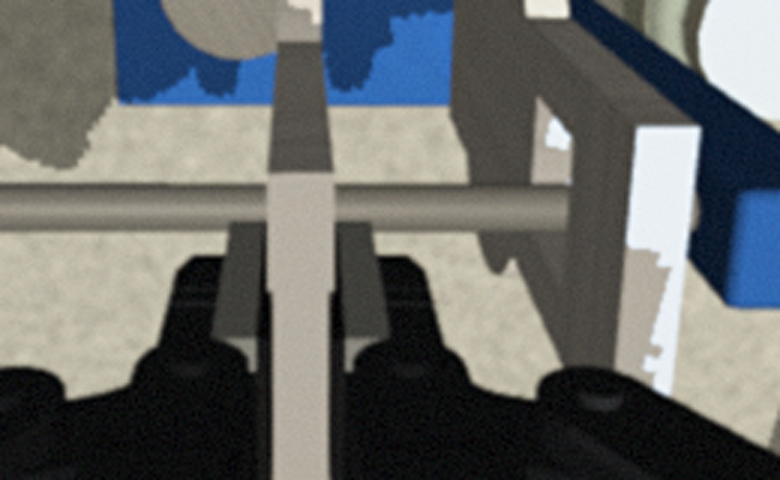

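Run:
```python
from h import *
np.set_printoptions(precision=2,suppress=True)
p,M=cur()
print(M.T@(atz('wrist',(360,239),235)-p), M.T@(atz('wrist',(220+300/3,170+171/3),p[2]+26)-p))
S=lambda x,z: SEAT+F*x+np.array([0,0,z])
print('kt up',proj('wrist',S(-48,24)),'folded',proj('wrist',S(-27,6)),'base',proj('wrist',S(-48,3)))
print([(n,c,[(np.round(x['location'],1).tolist(),round(x['confidence'],2)) for x in models.tip_of(n,c)[:2]]) for n in ('keeper_tip','hook_tip','spare_hole','hung_hole') for c in ('wrist',)])
g=cv2.cvtColor(cv2.imread('pics/w7.png'),6)
for r in range(224,276,4): print(r,g[r,120:330:6])
```

```text
[ 2.92 21.34 20.14] [ 26.39   1.42 -26.  ]
kt up [197.75 259.08] folded [254.1  242.64] base [212.14 240.26]
[('keeper_tip', 'wrist', [([195.5, 260.8], 0.71), ([412.0, 232.6], 0.7)]), ('hook_tip', 'wrist', [([182.8, 239.1], 0.68), ([316.0, 187.2], 0.34)]), ('spare_hole', 'wrist', []), ('hung_hole', 'wrist', [([411.2, 232.6], 0.68)])]
224 [192 195 195 193 186 177 188 193 197 191 189 182 190 194 195 190 182 191
 183 118 109 177 190 187 191 186 181 201 191 187 184 186  78  80  77]
228 [198 189 189 183 184 183 185 184 188 195 189 186 184 187 177  88 161 184
 190 189 191 188 186 188 190 191 180 193 193 191 193 193 162 173 172]
232 [187 189 184 189 190 183 188 192 185 193 186 186 161  94 104 112  67  76
  78  79  78  73  77  76  70  74  82  82  81  80  78  83 175 173 181]
236 [182 191 192 187 189 193 186 185 184 189 120  80  93 101  65  48  78 119
 117 119 115 117 118 120 122 117 119 119 121 113 115 111 178 174 176]
240 [187 186 194 191 184 183 180 179 189 197 118 111 105 105  58  47 128 147
 151 152 152 155 152 156 155 152 155 157 151 154 156 153 180 174 173]
244 [189 193 188 190 179 190 
[... 446 characters left out ...]
88 193 181 184 192 172 130  52 113 191 186
 188 185 191 190 184 189 185 179 188 133   5  36  65  53 175 174 177]
260 [186 188 191 185 194 184 187 193 190 191 186 181 179 132  46 195 186 188
 187 183 193 185 184 192 187 181 197   8  14  51  61  50 177 174 174]
264 [189 190 183 194 190 188 194 182 192 184 187 185 173 131  89 184 181 183
 188 188 190 187 185 187 191 192 180   7  18  60  63  42 174 176 175]
268 [194 189 190 190 186 185 185 188 193 184 192 177 188 130 191 191 193 188
 188 186 186 187 188 188 176 183 122  13  12  60  57  39 175 174 173]
272 [188 178 184 188 182 185 195 188 182 180 192 185 185 195 191 191 192 183
 183 179 189 182 184 185 182 189  45  17  21  65  64  30 175 176 176]
```

Request:
move_arm(
  moves=[
    [[1,0,3,0,0,0,2],[0,0,3,0,0,0,2],[0,0,2,0,0,0,2],[0,0,1,0,0,0,2],[0,0,1,0,0,0,2],[0,0,0,0,0,0,2],[0,0,0,0,0,0,2]],
  ],
)

```text
t: 12.0
position: [568.4, -248.9, 245.3]
ee_rot: [-0.0, 0.65, 0.76, -0.0]
ft_force: [0.6, -0.1, -2.1]
gripper_width: 6.8
grasp_force: 59.0
```

Request:
move_arm(
  moves=[
    [[0,0,1,0,0,0,2],[0,0,1,0,0,0,2],[0,0,0,0,0,0,2],[0,0,0,0,0,0,2]],
  ],
)

```text
t: 12.33
position: [568.4, -248.9, 243.3]
ee_rot: [-0.0, 0.65, 0.76, 0.0]
ft_force: [-0.3, 0.6, -2.5]
gripper_width: 7.2
grasp_force: 59.2
```

Request:
move_arm(
  moves=[
    [[0,0,1,0,0,0,2],[0,0,0,0,0,0,2],[0,0,0,0,0,0,2]],
  ],
)

```text
t: 12.58
position: [568.5, -249.0, 243.0]
ee_rot: [0.0, 0.65, 0.76, 0.0]
ft_force: [-1.8, 1.0, 5.1]
gripper_width: 6.7
grasp_force: 60.1
```

Request:
move_arm(
  moves=[
    [[0,0,0,0,0,0,9],[0,0,0,0,0,0,10],[0,0,0,0,0,0,12],[0,0,0,0,0,0,15],[0,0,0,0,0,0,19],[0,0,0,0,0,0,23],[0,0,0,0,0,0,26],[0,0,0,0,0,0,26],[0,0,0,0,0,0,26],[0,0,0,0,0,0,26]],
  ],
  force=20,
)

```text
t: 13.42
position: [568.4, -248.9, 242.3]
ee_rot: [0.0, 0.65, 0.76, 0.0]
ft_force: [0.4, -0.6, 0.1]
gripper_width: 21.9
grasp_force: 0.0
```

Run:
```python
from h import *
np.set_printoptions(precision=2,suppress=True)
p,M=cur();print(p); im=save('wrist','w9.png'); save('scene','s9.png')
g=cv2.cvtColor(im,7).astype(int)
for r in range(180,350,10): print(r,g[r,270:375:3])
print([(x['box'],round(x['confidence'],2)) for x in models.look_for('spare','wrist')[:3]])
print([(n,[(np.round(x['location'],1).tolist(),round(x['confidence'],2)) for x in models.tip_of(n,'scene')[:3]]) for n in ('spare_hole','hung_hole')])
print(proj('scene',tcp(5,-9)+DS@np.array([1.5,1.4,17])))
```

```text
[ 568.42 -248.91  242.29]
180 [ 60  58 126 138 139 142 142 140 144 142 142 137 142 136 140 161 158 162
 161 140  53  61  60  58  60  58  56  89 102 100 109 106 103 105 104]
190 [ 56  55  57  56  52  94 126 137 141 139 142 138 142 135 102  86  83  85
  88  90  52  59  54  54  55  57  94 104 100 102 102 104 107 106  97]
200 [ 58  57  56  81  97 103  61  55  55  55  88 102 102 105  87  85  86  86
  83  88  91  56  55  53  69 101 100  98 104 104 102 104 104  97  89]
210 [193 198 184 184 179 180 188 194 196 187 188 184 179 191  90  83  83  84
  86  82 152 193 189 189 188 182 188 192 192 188 189 180 186 189 118]
220 [189 197 191 192 187 184 187 190 190 189 191 195 196 184  80  83  78  83
  81  81  99 198 192 190 183 192 193 189 196 199 197 185 178 187 197]
230 [187 181 187 189 200 188 188 189 187 188 190 196 189 147 105 106 103 104
 108 106 105 196 201 194 196 195 189 178 189 188 185 191 190 192 196]
240 [194 200 190 198 195 192 194 198 201 198 190 191 194 187 176 176 176 178
 176 176 176 194 188 187 185 186 190 201 207 193 199 188 192 193 189]
250 [136 137 113  64  60  63  50   5  52 141 
[... 886 characters left out ...]
199 197 192 174 174 177 177
 177 177 177 193 191 193 187 190  90   9  31  19  15  17  16   3  16]
320 [ 10  11  14  12  16  26  14 156 191 196 197 195 192 192 174 173 174 176
 176 173 174 192 182 187 187 188 185   4  26  16  14  12  11  14   9]
330 [ 10   9  14  14  18  25  26 191 190 194 184 176 186 190 173 174 178 176
 175 177 174 190 197 195 198 195 191  61  26  28  17   9  13  12  14]
340 [ 20  12   8   7  53  56  61  54  52  96 195 190 180 188 178 177 175 176
 173 172 177 192 188 180 180 194 186 183 178 173  12  14  10  14  11]
[([318.9, 249.1, 21.6, 207.1], 0.64)]
[('spare_hole', [([276.8, 149.5], 0.54)]), ('hung_hole', [([267.4, 155.5], 0.77), ([288.3, 187.4], 0.34)])]
[277.25 149.98]
```

Request:
move_arm(
  moves=[
    [[0,0,-5,0,0,0,26],[0,0,-10,0,0,0,26],[0,0,-15,0,0,0,26],[0,0,-25,0,0,0,26],[0,0,-30,0,0,0,26],[0,0,-30,0,0,0,26],[0,-20,-20,0,0,0,26],[0,0,0,0,0,0,26],[0,0,0,0,0,0,26],[0,0,0,0,0,0,26]],
  ],
)

```text
t: 14.5
position: [548.6, -251.9, 377.0]
ee_rot: [-0.0, 0.65, 0.76, -0.0]
ft_force: [0.9, -0.4, -0.1]
gripper_width: 22.1
grasp_force: 0.0
```

Run:
```python
from h import *
np.set_printoptions(precision=1,suppress=True)
p,M=cur();print(p)
S=lambda x,z,y=0: SEAT+F*x+DS[:,0]*y+np.array([0,0,z])
import time
for k in range(2):
    im=save('wrist',f'wa{k}.png'); save('scene',f'sa{k}.png'); save('top',f'ta{k}.png')
    if k==0: a=im
    else: print('diff',np.abs(a.astype(int)-im).mean(), (np.abs(a.astype(int)-im).max(2)>40).sum())
for n,X in (('keeper_tip',S(-48,24)),('spare_hole',S(5,-9)),('hung_hole',S(53,-9)),('hook_tip',S(-62,5))):
  for c in ('wrist','scene','top'): print(n,c,proj(c,X),[(np.round(x['location'],1).tolist(),round(x['confidence'],2)) for x in models.tip_of(n,c)[:2]])
print('spare top ends',proj('wrist',S(5,34,25)),proj('wrist',S(5,34,-25)))
g=cv2.cvtColor(im,7).astype(int)
u=proj('wrist',S(5,34,0));r0,c0=int(u[1]),int(u[0])
for r in range(r0-50,r0+50,6): print(r,c0-24,g[r,c0-24:c0+24:2])
```

```text
[ 548.6 -251.9  377. ]
diff 3.6500260416666666 843
keeper_tip wrist [277.1 190.9] [([277.0, 194.0], 0.46)]
keeper_tip scene [288.9 134.9] []
keeper_tip top [394.4 215.4] []
spare_hole wrist [343.6 181. ] [([344.4, 183.0], 0.56)]
spare_hole scene [277.2 150. ] [([276.4, 148.9], 0.83)]
spare_hole top [389.8 202.2] []
hung_hole wrist [399.7 180.8] [([397.8, 180.2], 0.58)]
hung_hole scene [265.7 157.4] [([266.3, 158.2], 0.72), ([294.5, 240.9], 0.5)]
hung_hole top [387.  188.9] [([385.5, 191.0], 0.44)]
hook_tip wrist [262.8 184.7] [([262.6, 181.4], 0.83)]
hook_tip scene [292.5 136.9] [([296.3, 136.4], 0.92), ([348.6, 295.5], 0.35)]
hook_tip top [394.3 220.3] []
spare top ends [348.2 160.2] [346.8 225.7]
143 323 [127 129 130 209 231 224  75 117 212 211 212 213 100  53  56  54  58  61
  99  98  93  90  96  78]
149 323 [134 131 123 171 228 205  73  99 198 200 194 199 110  53  51  54  50  58
  57  53  52  54  52  50]
155 323 [128 126 130 125 129 108  65  65  69  82  81  83  83  69  56  57  51  60
  54  53  58  51  55  54]
161 323 [130 128 124 202 224 199  79  68  70  70  85  83  81  82  81  5
[... 726 characters left out ...]
 171 171 170 171 169 183 177 173
 176 174 178 180 186 181]
209 323 [178 184 178 175 167 166 177 164  76  99 171 167 168 172 171 177 181 187
 186 180 179 181 184 182]
215 323 [185 180 183 180 179 174 175 184 131 112 169 171 166 171 167 174 182 177
 176 176 176 174 178 177]
221 323 [179 179 181 173 175 178 175 184 169 153 233 229 209 234 232 183 179 185
 185 180 181 186 178 173]
227 323 [181 180 180 182 179 181 178 180 177 199 234 232 234 230 227 185 181 180
 178 179 179 179 183 181]
233 323 [180 182 176 169 170 183 176 179 178 180 180 178 179 183 183 180 176 185
 182 182 189 185 177 174]
239 323 [179 180 177 172 179 183 188 179 175 182 180 177 177 179 178 180 178 179
 183 181 180 185 181 175]
```

Request:
move_arm(
  moves=[
    [[0,0,0,0,0,0,26],[0,0,0,0,0,0,26],[0,0,0,0,0,0,26],[0,0,0,0,0,0,26],[0,0,0,0,0,0,26],[0,0,0,0,0,0,26],[0,0,0,0,0,0,26],[0,0,0,0,0,0,26],[0,0,0,0,0,0,26],[0,0,0,0,0,0,26]],
  ],
)

```text
t: 16.23
position: [548.7, -252.0, 377.3]
ee_rot: [0.0, 0.65, 0.76, -0.0]
ft_force: [-0.5, 0.6, 0.2]
gripper_width: 22.0
grasp_force: 0.0
```

Run:
```python
from h import *
a=save('wrist','wb0.png').astype(int); b=save('wrist','wb1.png').astype(int); o=cv2.imread('pics/wa1.png')[:,:,::-1].astype(int)
for x in (o,a):
    m=np.abs(x-b).max(2)>40; print(m.sum(), m[150:240,320:440].sum())
g=cv2.cvtColor(b.astype(np.uint8),7)
for c in (345,349): print(g[158:172,c],g[224:236,c])
print([(np.round(x['location'],1).tolist(),round(x['confidence'],2)) for x in models.tip_of('keeper_tip','wrist')[:2]])
```

```text
2021 207
0 0
[ 86  83  83  76  87 149 214 236 234 234 232 232 232 233] [234 232 232 233 223 187 177 176 178 178 178 184]
[ 85  85  80  82  89 145 216 235 234 233 232 232 232 232] [234 235 235 236 219 182 176 180 179 182 181 181]
[([275.9, 192.1], 0.51)]
```

Everything is still (zero changed pixels between frames), the keeper is upright and the template is square on the bar.

```bash
python3 -c "
from plant import job
print(job.hand_in())"
```

```text
the job is handed in; nothing more can be done
None
```

The spare template now hangs square and at rest on the hook in front of the first one, with the keeper upright behind it; the job is handed in at about 16 s, and no verdict came back.

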